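# Clip the altar tools back into their rack

### The arm

A 6-joint arm with a two-finger parallel gripper is mounted at the origin on the work surface. World frame = base frame: x ahead of the robot, y to its left, z up, the work surface at z = 0. Lengths are in m, angles in rad, forces in N, time in s.
With the tool pointing down it reaches from about 0.35 to 0.8 m from the base axis. Payload 7.3 kg.
Tool frame: the origin (TCP) lies between the finger pads; the fingertips stand 25 mm ahead of it and the grasp point (between the pads) lies 6 mm ahead of it (r.tip_extent is the distance from the TCP to the fingertips, in m); z points along the fingers, y is the line along which they close (so a half turn about z gives the same grasp; the last joint's range is limited). The gripper opens to 85 mm and grips with 20 to 120 N. Pads are 22 mm wide; open, the fingers measure 114 mm over their backs; the gripper's body (76 mm by 85 mm) begins 54 mm behind the grasp point. The pads swing forward as they close: fully open they stand 13 mm farther back than shut.
Start: joints at [1.104, 0.342, 1.524, -0, 1.275, -0.146], TCP at [0.166, 0.498, 0.256] pointing down, gripper open.
Joint ranges: [-2.53, 2.53], [-0.77, 2.02], [0.04, 2.7], [-1, 4.14], [0.28, 2.66], [-3.11, 3.11]. Speed limits (rad/s): [2.57, 2.57, 3.14, 3.14, 3.14, 3.14].

### API

Orientations are given as a unit quaternion [x, y, z, w].
In Python, from workcell import r, command_gripper, optics gives the robot as it stands. The module is installed in compiled form; this text tells all that it offers. Calls block until the motion is done:
- r.reach(position, orientation): joint-space move of the TCP to a pose.
- r.move_straight(position, orientation=None, speed=0.15, max_force=None): straight line of the TCP; orientation=None keeps the orientation; speed is the mean speed in m/s. With max_force (N) it stops when the force on the tool has changed by that much, and returns True; else False.
- r.movej(angles): joint-space move.
- command_gripper(opening, force=None): finger opening in m; force is the grip in N (None keeps the last); returns when the fingers have stopped.
- r.hold(seconds).
- r.solve_ik(position, orientation): joint angles nearest the present ones, or None.
- r.read_state(): the state.
- optics.get_image(name): name is "side" or "top" or "wrist"; returns (picture, depth): 384x512x3 uint8, red, green, blue; 384x512 float32, m along the optical axis (not along the pixel's ray), 0 where there is no reading.
- optics.camera_model(name): a dict with "K" (3x3 intrinsics, pixels), "R" (3x3) and "t" (3): a world point X has camera coordinates R X + t; the wrist camera has in their place "tool_from_camera" (4x4, takes a point from camera to tool coordinates, whose origin is the TCP and whose axes are the flange's). Camera axes: x right, y down, z forward; pixel columns grow to the right and rows downward; lengths in m; the calibration is good to about 2 mm. The wrist camera is an equidistant fisheye: a pixel r from the principal point sees the ray r / f radians off the axis. A picture is of the moment at which its call begins: read the wrist's pose just before it. camera_model takes no time and is no camera call.
A pose or a line that the arm cannot do raises r.PlanningError and nothing moves.
- r.finish_job(): hands the job in; it is judged then, once.
The state is a dict: "time_s": time; "joint_positions": joint angles; "dq": joint speeds; "tau": joint torques, N m; "eef_pos": TCP position; "eef_rot": TCP orientation; "contact_force": force on the tool from outside, world axes, zero at the start; "torque": the same for the moment, N m; "grip_width": finger opening in m; "grip_force": force on a finger pad.
Only numpy, scipy, OpenCV 4.12 (cv2) and the standard library are available. Lean on these libraries where they do the work, as an engineer would, in place of code of your own. Each camera call takes 0.05 s, during which the arm holds its last target. There are 200 camera calls.

### The job

Lift the incense tube out of the red tray by its projecting end and lay it down flat on the silicone mat, letting go of it, then take it again by its middle and snap it down fully home into the empty middle clips of the rack, next to the snuffer. After that snap the flat brush fully home into the last free clips, at the end away from the snuffer, head pointing away from the robot; centre both lengthwise on their pair of clips. Leave the snuffer and everything else where they are.

Things in the scene. Friction and masses are not known exactly. Their poses are not given: they have to be found in the camera images.
- tube_mid (a point): incense storage tube: rigid cardboard cylinder 26 mm in diameter with square 26 mm brass end caps (12 mm long each; they stop it rolling), 180 mm long in all, about 90 g. Point at its centre, x along its length. It starts lying level in the red tray, its -x end (52 mm of it) sticking out towards the robot.
- tray_axis (a point): narrow red plastic trough tray, fixed, 46 mm wide (inside 36), walls 48 mm high, floor 14 mm above the table, closed at its far +x end, open at its -x end facing the robot. The tube in it has only 5 mm beside it, so it cannot be gripped there; it lifts straight out. Point on the lying tube's axis, 27 mm above the table; the trough runs from x = -38 to +99 mm about it.
- mat_top (a point): small hard silicone incense mat, fixed, dark, 120 mm (x) by 110 mm (y) by 8 mm thick. Point at the centre of its upper face.
- berth_left (a point): left (+y) berth of the rack, filled by the snuffer; point at the centre of a seated 26 mm rod, 47 mm above the table; axes as the rack's.
- berth_mid (a point): middle berth: the centre of a seated 26 mm rod, 47 mm above the table, axes as the rack's. The rod rests on two cross bars (34 mm up) with the clip lips closed over it. The lips (8 mm round bars, 56 mm up, 20 mm apart) spring sideways: a rod laid on them rests some 18 mm too high; pressing it straight down with about 10 N in all snaps it in, and it stays.
- berth_right (a point): the right (-y) berth, built like the middle one; point at the centre of a seated rod, 47 mm above the table.
- brush_mid (a point): flat altar brush: round wooden handle 26 mm in diameter and 150 mm long, with a flat head at its +x end 48 mm wide, 26 mm thick and 50 mm long (200 mm long in all, about 100 g). Point at the middle of the handle, x along the handle to the head. It starts lying flat on the table, head away from the robot.
- brush_head (a point): middle of the brush's head, 100 mm from the middle of the handle.
- snuffer_mid (a point): candle snuffer, a 26 mm round dark wooden handle 156 mm long with a brass bell at its far end (40 mm across, 40 mm long), already held in the left berth; point at the handle's middle.
- jar_mid (a point): glass storage jar with a flat glass lid held by a metal flip clamp, 90 mm across, 115 mm tall; point at its middle, 50 mm up. Bystander.
- monk_mid (a point): ceramic monk figurine, 74 mm across the base, 117 mm tall, breakable; point on its axis, 50 mm up. Bystander.
- cup_mid (a point): small white ceramic offering cup, 60 mm across, 50 mm tall; point at its middle, 25 mm up. Bystander.
- tealight_mid (a point): amber glass tealight holder, 52 mm across, 26 mm tall; point 13 mm up. Bystander.
- bowl_mid (a point): brass offering bowl, 90 mm across, 45 mm tall; point 22 mm up. Bystander.
- burner_mid (a point): round blue ceramic incense burner, 96 mm across, 65 mm tall; point 30 mm up. Bystander.
- tube: the incense tube; origin under the centre of its length, 13 mm below the point above.
- brush: the flat brush; origin under the middle of its handle, 13 mm below the point above.
- rack: fixed wooden clip rack, base 150 x 196 x 8 mm, origin under its centre. x points away from the robot, along the things held; y runs along the row to the robot's left. Three berths 70 mm apart, each a pair of upward-open steel clips at x = -60 and +60 mm (each 14 mm long); between the two clips 106 mm are free for the fingers, down to the base plate.
There are look-alikes about, which are no part of the job. Of the things that look like the tube, the largest one is meant.

How it is judged:
By the outcome, as a careful person would: the job done as asked, in the order asked, and still so for the second after the job is handed in, with the robot touching nothing.
It also fails if it takes over 72 s, if anything falls off the work surface, if the arm or the gripper's body presses on something with over 40 N, if the wrist force passes 120 N, or if a joint passes its speed limit or range.

## Working session

There is one attempt and no reset: what is moved stays moved. The work goes in short steps, each a Python script; the robot and the scene stay as the last script left them, time stands still between calls to the robot, and variables do not carry over. Pictures are saved under pics/ and viewed, at most 10 in all, crops included, and the job is handed in when it is done.

```bash
mkdir -p pics
cat > h.py <<'E'
import numpy as np, cv2
from workcell import r, command_gripper, optics
def snap(n):
    p,d=optics.get_image(n); m=optics.camera_model(n); np.savez(f'{n}.npz',p=p,d=d,**{k:np.array(v) for k,v in m.items()}); return p,d
def cloud(n):
    z=np.load(f'{n}.npz'); d=z['d'].astype(float); K=z['K']; v,u=np.mgrid[:384,:512]
    c=np.stack([(u-K[0,2])/K[0,0]*d,(v-K[1,2])/K[1,1]*d,d],-1)
    X=(c-z['t'])@z['R']; X[d==0]=np.nan; return z['p'],X
E
python3 - <<'E'
from h import *
for n in('top','side'):
    p,d=snap(n); cv2.imwrite(f'pics/{n}0.png',cv2.resize(p[...,::-1],(800,600),interpolation=cv2.INTER_CUBIC))
    z=np.load(f'{n}.npz'); print(n,z['K'],z['R'],z['t'],(d==0).mean())
s=r.read_state();print(s)
E
```

```text
top [[463.16593083   0.         255.01356941]
 [  0.         463.16593083 195.62495707]
 [  0.           0.           1.        ]] [[-0.00982486 -0.99985222 -0.01410741]
 [-0.99539836  0.01112398 -0.0951754 ]
 [ 0.09531826  0.01310741 -0.99536055]] [0.07383662 0.57745683 1.31761838] 0.0039011637369791665
side [[352.84763235   0.         252.41098332]
 [  0.         352.84763235 192.86548994]
 [  0.           0.           1.        ]] [[ 0.67046268 -0.74193832  0.00270452]
 [-0.47091295 -0.42835809 -0.77120058]
 [ 0.57334177  0.51578762 -0.63658648]] [-0.33452244  0.32729132  0.5520898 ] 0.0038553873697916665
{'time_s': 0.1, 'joint_positions': array([ 1.10403520e+00,  3.42696862e-01,  1.52490876e+00, -4.19370525e-06,
        1.27538043e+00, -1.45975491e-01]), 'dq': array([-8.83840417e-05, -1.31184064e-03, -3.27492698e-03, -2.02717832e-03,
       -1.97329128e-03, -2.66874806e-04]), 'tau': array([ 1.96925175e-03, -4.34443581e+01, -2.46491325e+01, -1.15890412e-04,
        4.63934761e-03, -1.41556509e-05]), 'eef_pos': array([0.16536543, 0.49794906, 0.25567713]), 'eef_rot': array([ 1.59705351e-01,  9.87164482e-01, -6.64859039e-04, -2.08209853e-04]), 'contact_force': array([-0.12497798,  0.08995092,  0.40421032]), 'torque': array([ 0.03465152, -0.04388979,  0.01587508]), 'grip_force': 0.0, 'grip_width': 0.08512491323280658}
```

View pics/top0.png

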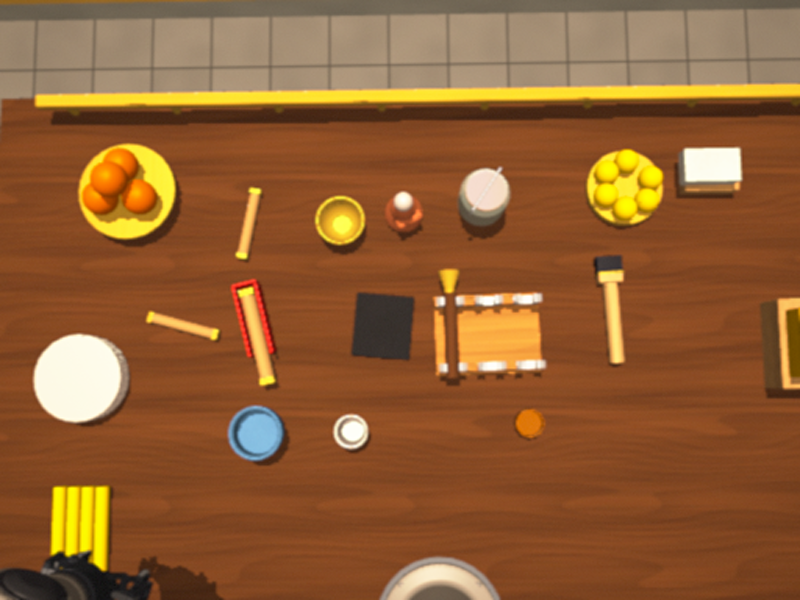

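View pics/side0.png

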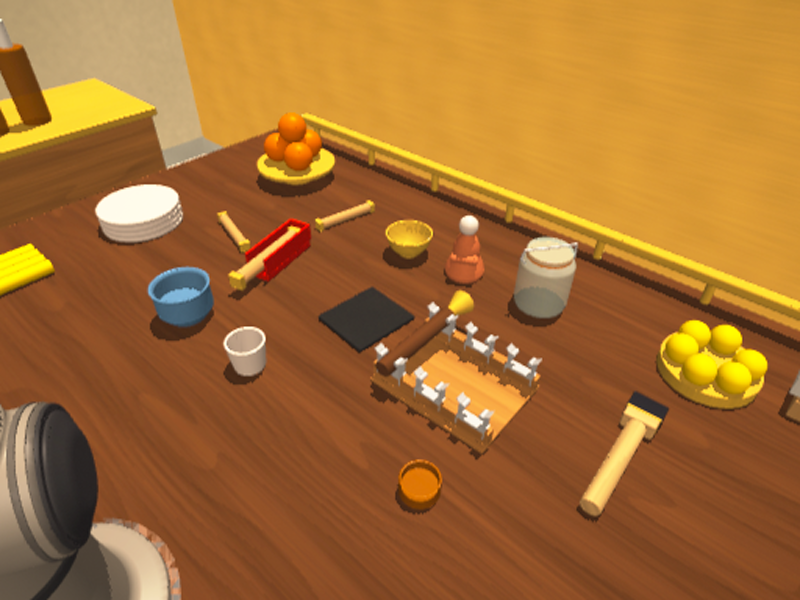

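The top view (800 px wide) shows the tube in the red tray at (256,337), the mat at (383,326), and the rack at (490,334) with the snuffer in its left berth at (451,330). The brush is at (612,310) with its head up, away from the robot. Next I'll measure these with the depth cloud.

```bash
cat >> h.py <<'E'
def rect(P):
    (c,s,a)=cv2.minAreaRect((P[:,:2]*1000).astype(np.float32)); b=cv2.boxPoints((c,s,a)); 
    e=[b[1]-b[0],b[2]-b[1]]; l=max(e,key=np.linalg.norm); an=np.degrees(np.arctan2(l[1],l[0]))
    return np.round(c,1),np.round(s,1),round((an+90)%180-90,2),len(P)
E
python3 - <<'E'
from h import *
p,X=cloud('top'); s=.64
hsv=cv2.cvtColor(p,cv2.COLOR_RGB2HSV)
def box(a,b,c,d):
    m=np.zeros(p.shape[:2],bool); m[int(b*s):int(d*s),int(a*s):int(c*s)]=1; return m
H,S,V=[hsv[...,i].astype(int) for i in range(3)]
print('table z',np.nanmedian(X[box(280,450,500,480)][:,2]), np.nanmedian(X[box(560,400,680,480)][:,2]))
def rep(n,m): 
    P=X[m]; P=P[~np.isnan(P).any(1)]; print(n,rect(P),'z',np.round(np.percentile(P[:,2],[2,50,98]),4))
t=box(225,270,285,390)
rep('tube',t&(H>12)&(H<32)&(X[...,2]>.025)&(V>110))
rep('tray',t&((H<6)|(H>174))&(S>200)&(X[...,2]>.03))
m=box(345,285,420,365); rep('mat',m&(V<60))
k=box(430,285,550,382); rep('rack',k&(X[...,2]>.004))
w=k&(S<90)&(V>140)&(X[...,2]>.045); 
n,l,st,c=cv2.connectedComponentsWithStats(w.astype(np.uint8))
for i in range(1,n):
    if st[i,4]>5: rep('clip',l==i)
b=box(585,250,635,370)
rep('brush',b&(X[...,2]>.008)); rep('handle',b&(X[...,2]>.008)&(np.mgrid[:384,:512][0]>290*s)); rep('head',b&(X[...,2]>.008)&(np.mgrid[:384,:512][0]<275*s))
rep('snuf',box(435,300,465,382)&(V<100)&(X[...,2]>.04))
cv2.imwrite('pics/crop0.png',cv2.resize(p[175:250,270:355,::-1],None,fx=8,fy=8,interpolation=cv2.INTER_CUBIC)[:600,:800])
E
```

```text
table z -6.822696754592231e-05 0.0001075595405918461
tube (array([525.3, 332.2]), array([180.9,  31.4]), np.float32(13.79), 531) z [0.0285 0.0383 0.0451]
tray (array([558.3, 336.5]), array([137.2,  46.8]), np.float32(14.41), 276) z [0.0307 0.0466 0.0526]
mat (array([542.1,  98.7]), array([101.7, 113.9]), np.float32(-5.69), 1309) z [0.0026 0.0084 0.0144]
rack (array([ 529.3, -102.1]), array([224.3, 179.6]), np.float32(89.45), 3432) z [0.0044 0.0102 0.0638]
clip (array([ 586.3, -114. ]), array([12.2, 12.2]), np.float32(3.1), 23) z [0.056  0.0614 0.0674]
clip (array([ 585.9, -149.5]), array([11.5,  9.9]), np.float32(4.27), 19) z [0.052  0.0605 0.065 ]
clip (array([ 588.2, -183.5]), array([13.7, 11.9]), np.float32(87.97), 26) z [0.0556 0.0604 0.0657]
clip (array([583.6,  -9.2]), array([11.8, 14. ]), np.float32(-0.35), 26) z [0.0558 0.0611 0.0661]
clip (array([583.6, -42. ]), array([13.5, 14.3]), np.float32(-88.77), 29) z [0.0518 0.0583 0.0647]
clip (array([584.1, -79.9]), array([12. , 11.5]), np.float32(88.27), 23) z [0.0564 0.0594 0.0658]
clip (array([ 467.3, -152.9]), array([13. , 11.3
[... 249 characters left out ...]
clip (array([464.2, -45.3]), array([13.9, 14.1]), np.float32(-0.03), 28) z [0.0511 0.0601 0.0654]
clip (array([465.2, -83.4]), array([11.4, 12.5]), np.float32(-89.36), 25) z [0.0524 0.0605 0.0662]
clip (array([ 466.2, -116.8]), array([11.3,  8.4]), np.float32(89.41), 20) z [0.0549 0.06   0.0636]
brush (array([ 571.3, -317. ]), array([ 66.2, 198.8]), np.float32(-0.96), 773) z [0.0125 0.0239 0.0309]
handle (array([ 536.7, -315.4]), array([132.9,  62.3]), np.float32(2.74), 426) z [0.0127 0.0234 0.0303]
head (array([ 652. , -325.2]), array([52.3, 37.2]), np.float32(88.88), 218) z [0.0128 0.0244 0.0312]
snuf (array([447.4, -39.8]), array([3.2, 2.8]), np.float32(89.21), 4) z [0.0526 0.053  0.058 ]
```

View pics/crop0.png

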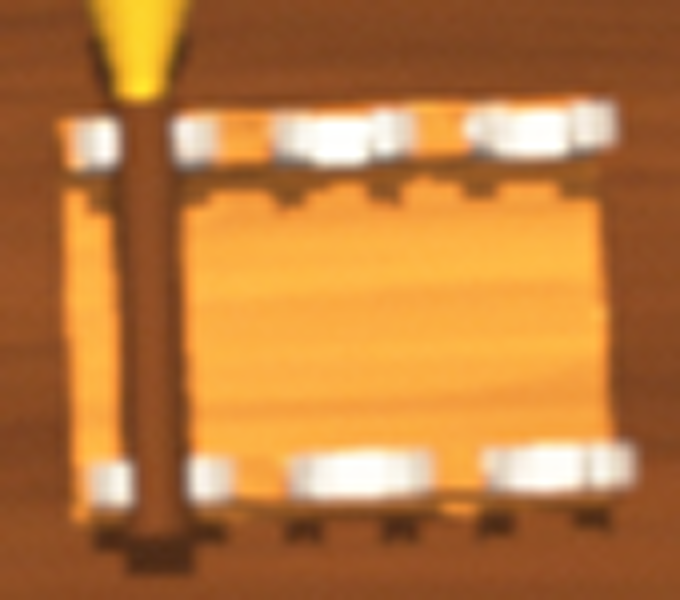

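The enlarged crop shows the rack. The middle berth's clips are at about (345,137) and (360,473), the right berth's at (545,130) and (558,467). That puts the rack centre near (0.525, -0.0985) with a yaw of about 1.6°. Now I'll pick up the tube by its end and lay it on the mat.

```bash
cat >> h.py <<'E'
def q(deg): a=np.radians(deg)/2; return np.array([np.cos(a),np.sin(a),0,0])
def best(p,deg):
    c=[(abs(j[5]),d) for d in (deg,deg+180) if (j:=r.solve_ik(p,q(d))) is not None]; return min(c)
def u(deg): a=np.radians(deg); return np.array([np.cos(a),np.sin(a),0])
def st(t=''):
    s=r.read_state(); print(t,round(s['time_s'],2),s['eef_pos'].round(4),'F',s['contact_force'].round(1),'w',round(s['grip_width'],4),'g',round(s['grip_force'],1))
def px(x,y,z,n='top'):
    k=np.load(n+'.npz'); d=k['R'].T@np.linalg.solve(k['K'],[x,y,1]); o=-k['R'].T@k['t']; return o+d*(z-o[2])/d[2]
E
python3 - <<'E'
from h import *
mc=px(383.75*.64,326.25*.64,.008); print('mat',mc)
print('tube ends',px(246*.64,291*.64,.035),px(267*.64,381*.64,.035))
T=np.array([.5253,.3322,0]); yaw=14.1
g=T-u(yaw)*.067
b=[best(g+[0,0,.12],yaw),best(np.array([.45,.1,.12]),1.6),best(np.array([.525,-.1,.12]),1.6),best(np.array([.55,-.316,.12]),-1)]; print(b, r.tip_extent)
d=b[0][1]
command_gripper(.06,60); print(r.tip_extent)
r.reach(g+[0,0,.15],q(d)); st()
w,dd=snap('wrist'); cv2.imwrite('pics/w0.png',cv2.resize(w[...,::-1],(800,600)))
E
```

```text
mat [0.54149833 0.09611042 0.008     ]
tube ends [0.60808675 0.35083871 0.035     ] [0.44127156 0.31044852 0.035     ]
[(np.float64(1.3527537756110155), 194.1), (np.float64(1.54655578896599), 181.6), (np.float64(1.211204476190546), 1.6), (np.float64(0.9460190599234206), -1)] 0.025
0.025
 1.83 [0.46   0.3165 0.1503] F [ 0.3 -0.5  0.3] w 0.0601 g 0.0
```

View pics/w0.png

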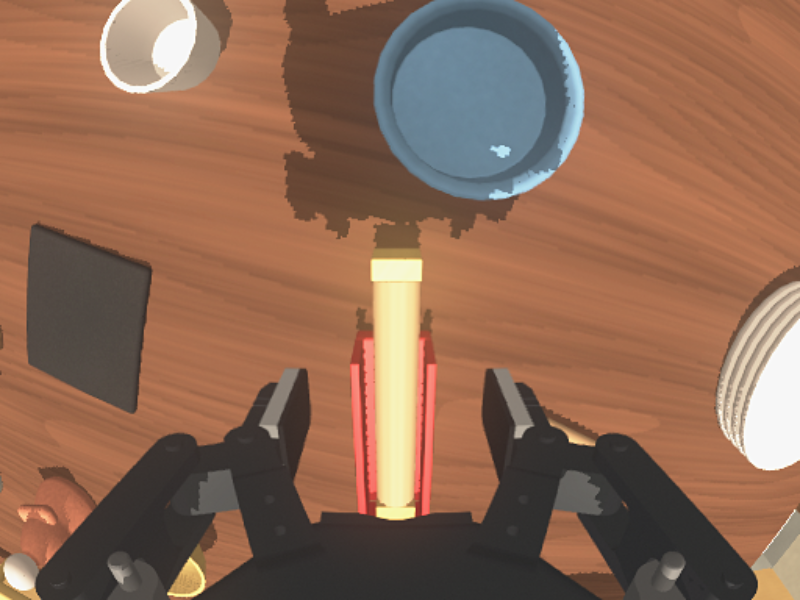

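The wrist view shows the tube (column 397) centred between the fingers, and the tube's free end at (397,270) is clear of the burner. Next: pick, lay on the mat and let go.

Run:
```python
from h import *
T=np.array([.5253,.3322,0]); yaw=14.1; g=T-u(yaw)*.067
r.move_straight(g+[0,0,.036],speed=.12,max_force=15); st('down')
command_gripper(.0,80); st('grip')
if r.read_state()['grip_width']<.015: raise SystemExit
e=r.read_state()['eef_pos']
r.move_straight(g+[0,0,.075],speed=.08); st('up')
r.move_straight(g+[0,0,.13],speed=.2)
m=np.array([.5415,.0961,0])
c=m-u(1.6)*.024-u(1.6)*.067
r.move_straight(c+[0,0,.13],q(181.6),speed=.2); st()
r.move_straight(c+[0,0,.045],speed=.12); st()
p,_=snap('side'); cv2.imwrite('pics/s1.png',cv2.resize(p[80:280,120:320,::-1],(600,600),interpolation=cv2.INTER_CUBIC))
```

```text
down 2.98 [0.4608 0.3162 0.0367] F [0.3 0.2 0.3] w 0.0602 g 0.0
grip 3.4 [0.4605 0.316  0.0366] F [-0.5  0.   3.8] w 0.0239 g 78.2
up 4.04 [0.4601 0.3158 0.0749] F [-0.  -0.  -1.1] w 0.0236 g 78.4
 5.73 [0.4504 0.0941 0.1299] F [-0.2 -0.1 -0.3] w 0.0237 g 78.5
 6.59 [0.4509 0.0938 0.0454] F [ 0.4 -0.6 -0.5] w 0.0234 g 78.4
```

View pics/s1.png

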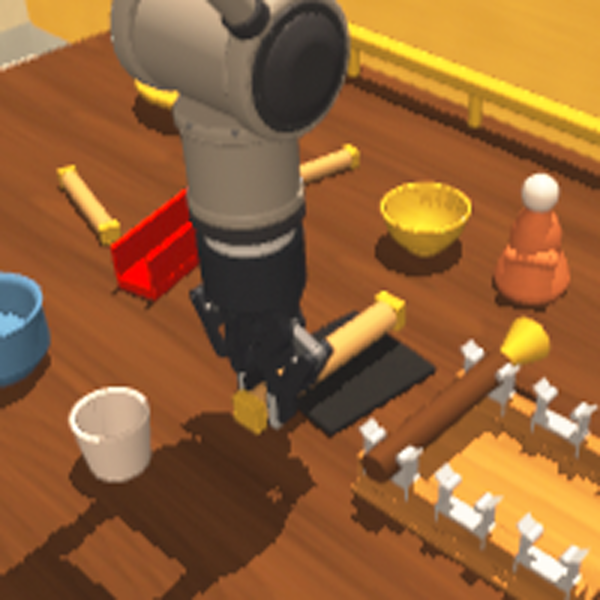

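The picture shows the tube held level over the mat, its far cap at about (395,308) and the near cap off the mat at (250,410). Next I'll lower it, release, then check the tube and rack with the wrist camera.

```bash
cat >> h.py <<'E'
from scipy.spatial.transform import Rotation as Ro
def wcloud(save=None):
    s=r.read_state(); p,d=optics.get_image('wrist'); m=optics.camera_model('wrist'); K=m['K']; M=np.array(m['tool_from_camera'])
    v,uu=np.mgrid[:384,:512]; a=(uu-K[0][2])/K[0][0]; b=(v-K[1][2])/K[1][1]; t=np.hypot(a,b)+1e-9
    k=np.tan(np.clip(t,0,1.45))/t; c=np.stack([a*k*d,b*k*d,d],-1)
    X=(c@M[:3,:3].T+M[:3,3])@Ro.from_quat(s['eef_rot']).as_matrix().T+s['eef_pos']; X[(d==0)|(t>1.3)]=np.nan
    if save: cv2.imwrite(f'pics/{save}.png',cv2.resize(p[...,::-1],(800,600),interpolation=cv2.INTER_CUBIC))
    np.savez((save or 'w')+'.npz',p=p,X=X); return p,X
E
python3 - <<'E'
from h import *
m=np.array([.5415,.0961,0]); c=m-u(1.6)*.091
print(r.move_straight(c+[0,0,.0295],speed=.04,max_force=5)); st('down')
command_gripper(.05,60); st('open')
r.move_straight(c+[0,0,.17],speed=.25)
# look over tube + rack
v=np.array([.60,.0,.28]); print(best(v,1.6)); r.reach(v,q(181.6)); r.hold(.15); st()
wcloud('w1')
E
```

```text
True
down 7.05 [0.4505 0.0935 0.0299] F [-1.9  1.2  9.3] w 0.0234 g 79.5
open 7.42 [0.45   0.0936 0.0296] F [ 0.1 -0.6  0.6] w 0.0503 g 0.0
(np.float64(1.4151910979674405), 1.6)
 9.12 [0.5989 0.001  0.2788] F [-0.2  0.4 -0.5] w 0.0498 g 0.0
```

View pics/w1.png

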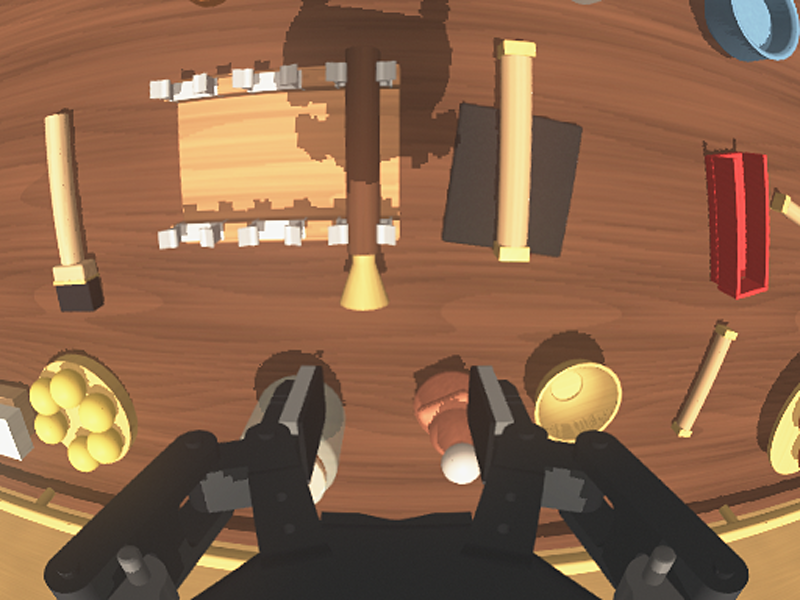

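The wrist view shows the tube lying flat and released on the mat, (516,50) to (513,255), with its far cap on the mat near the far edge. The rack and brush are visible too, so I'll measure from this cloud.

Run:
```python
from h import *
z=np.load('w1.npz'); p,X=z['p'],z['X']; s=.64
hsv=cv2.cvtColor(p,cv2.COLOR_RGB2HSV); H,S,V=[hsv[...,i].astype(int) for i in range(3)]
def box(a,b,c,d):
    m=np.zeros(p.shape[:2],bool); m[int(b*s):int(d*s),int(a*s):int(c*s)]=1; return m
def rep(n,m): 
    P=X[m]; P=P[~np.isnan(P).any(1)]; print(n,rect(P),'z',np.round(np.percentile(P[:,2],[2,50,98]),4)); return P
print('table',np.nanmedian(X[box(430,300,500,340)],0))
rep('tubetop',box(485,35,550,265)&(X[...,2]>.027)&(H>12)&(H<32)&(V>120)); rep('tube',box(485,35,550,265)&(X[...,2]>.02)&(H>12)&(H<32)&(V>120))
rep('mat',box(435,95,590,260)&(X[...,2]>.005)&(X[...,2]<.012)&(V<90))
k=box(140,50,340,260)&(S<110)&(V>90)&(X[...,2]>.045)
n,l,stt,c=cv2.connectedComponentsWithStats(k.astype(np.uint8))
for i in range(1,n):
    if stt[i,4]>8: rep('clip',l==i)
rep('bhandle',box(35,100,90,255)&(X[...,2]>.014)); rep('bhead',box(40,255,110,315)&(X[...,2]>.016))
rep('rackbase',box(150,60,410,250)&(X[...,2]>.005)&(X[...,2]<.012))
```

```text
table [0.67052957 0.06617092 0.00076891]
tubetop (array([515.3,  94.9]), array([179.2,  27. ]), np.float32(1.96), 2557) z [0.0278 0.0335 0.0358]
tube (array([515.4,  95.1]), array([179.2,  27.2]), np.float32(1.72), 2820) z [0.0232 0.0332 0.0358]
mat (array([542. ,  98.9]), array([109.3, 119.4]), np.float32(-5.29), 3600) z [0.0068 0.0086 0.0103]
clip (array([464.7, -80.5]), array([14.6, 14. ]), np.float32(0.27), 143) z [0.0504 0.0604 0.0652]
clip (array([463.8, -48.8]), array([14. ,  8.8]), np.float32(1.9), 107) z [0.0511 0.062  0.0655]
clip (array([ 465.6, -115.4]), array([14.5, 14.9]), np.float32(-88.45), 166) z [0.0558 0.0605 0.0651]
clip (array([ 466.6, -151. ]), array([14.6, 14.3]), np.float32(1.56), 131) z [0.0465 0.0597 0.0649]
clip (array([ 467.3, -185.2]), array([14.5, 14.4]), np.float32(1.81), 151) z [0.0548 0.0602 0.0651]
clip (array([584.3, -77.2]), array([13.6, 13.7]), np.float32(-89.16), 133) z [0.05   0.0607 0.0647]
clip (array([583.2, -46. ]), array([14.5,  6.6]), np.float32(0.06), 91) z [0.0533 0.0621 0.0656]
clip (array([ 586. , -147.3]), array([14.1, 14.5]), np.float32(-86.49), 128) z [0.0456 0.0603 0.0651]
clip (array([ 585.3, -112.2]), array([14.7, 15.3]), np.float32(-87.52), 165) z [0.056  0.0606 0.0647]
clip (array([ 587.4, -182.2]), array([14.3, 15. ]), np.float32(-86.63), 148) z [0.0532 0.0602 0.0648]
bhandle (array([ 540.1, -329.4]), array([140.5,  23.8]), np.float32(3.12), 1191) z [0.0147 0.0236 0.0271]
bhead (array([ 638.8, -325.3]), array([60.4, 49.8]), np.float32(1.91), 791) z [0.0175 0.0246 0.0275]
rackbase (array([524.8, -96.9]), array([150.7, 196.6]), np.float32(-88.62), 9625) z [0.0068 0.0085 0.0103]
```

Run:
```python
from h import *
t=np.array([.5153,.0950,0]); B=np.array([.5250,-.0973,0]); 
r.reach(t+[0,0,.12],q(181.8)); r.move_straight(t+[0,0,.0365],speed=.1,max_force=12); st('at tube')
command_gripper(0,100); st('grip')
r.move_straight(t+[0,0,.15],speed=.2); 
r.move_straight(B+[0,0,.15],q(181.5),speed=.2)
r.move_straight(B+[0,0,.095],speed=.12); st('above')
p,_=snap('side'); cv2.imwrite('pics/s2.png',cv2.resize(p[170:300,220:360,::-1],(646,600),interpolation=cv2.INTER_CUBIC))
```

```text
at tube 10.99 [0.5158 0.095  0.037 ] F [ 0.4 -0.4 -0.5] w 0.05 g 0.0
grip 11.36 [0.5157 0.095  0.0376] F [-2.  -0.3  6.6] w 0.0229 g 97.8
above 13.8 [ 0.5254 -0.097   0.0954] F [-0.1 -0.9 -0.7] w 0.0225 g 98.2
```

View pics/s2.png

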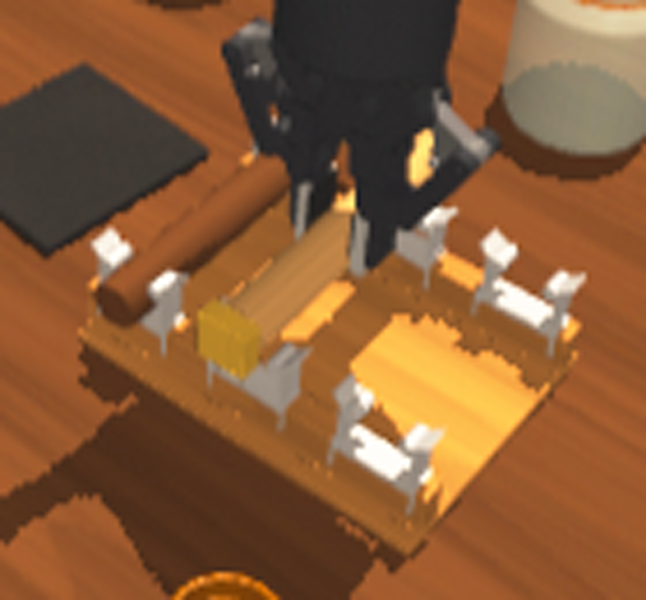

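The near cap is at (230,335), above the middle clips and aligned with them. Pressing down now.

Run:
```python
from h import *
B=np.array([.5250,-.0973,0])
for z in (.085,.078,.072,.068,.065,.063,.061):
    h=r.move_straight(B+[0,0,z],speed=.04,max_force=35); st(h)
    if h: break
```

```text
False 14.25 [ 0.5249 -0.0973  0.0848] F [-0.1 -0.1 -1.3] w 0.0226 g 98.2
False 14.57 [ 0.5253 -0.0968  0.0779] F [ 0.9  5.  -0.8] w 0.0226 g 98.2
False 14.88 [ 0.5254 -0.0968  0.0718] F [ 3.1  5.  -1. ] w 0.0222 g 98.3
False 15.12 [ 0.5246 -0.0968  0.0672] F [ 2.2  5.  -5.6] w 0.0226 g 98.4
False 15.38 [ 0.5242 -0.0969  0.0643] F [-0.3  4.2 -4.2] w 0.0227 g 98.6
False 15.62 [ 0.5246 -0.0971  0.0636] F [-2.8  5.1  3.8] w 0.0231 g 99.9
False 15.88 [ 0.5247 -0.097   0.0634] F [-8.4  6.8 19.7] w 0.0227 g 101.7
```

It snapped in and sits on the bars: the force reversed near TCP z 0.067 and the z stop is firm at 0.0635. Release and check from above.

Run:
```python
from h import *
B=np.array([.5250,-.0973,0])
command_gripper(.045,100); st()
r.move_straight(B+[0,0,.15],speed=.2)
v=np.array([.60,-.22,.26]); r.reach(v,q(181.5)); r.hold(.15); st()
p,X=wcloud('w2')
```

```text
16.22 [ 0.5252 -0.0978  0.0611] F [-0.1  1.1  0.4] w 0.0449 g 0.0
 17.71 [ 0.5993 -0.2185  0.2582] F [-0.3 -0.9  0.1] w 0.0452 g 0.0
```

View pics/w2.png

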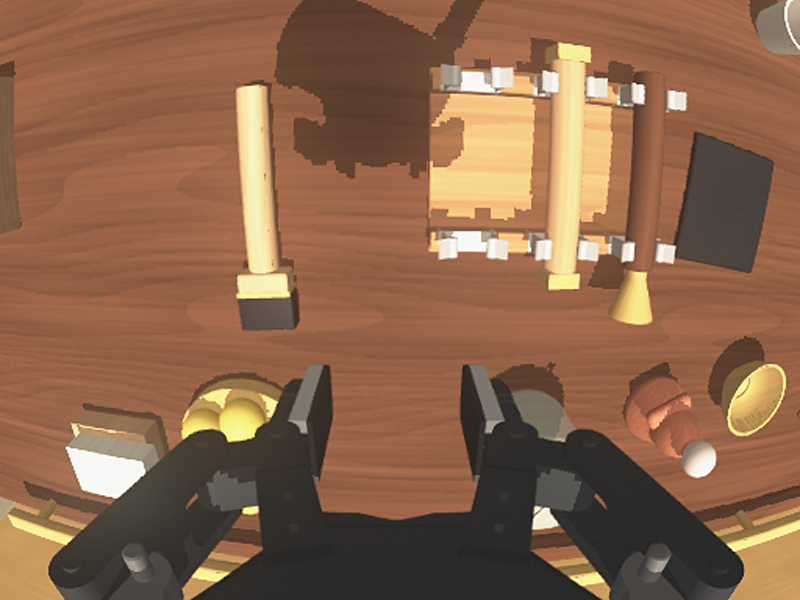

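The wrist view shows the tube seated in the middle clips, (571,48) to (562,282). The brush lies from (253,88) to (268,328), and the right berth is free at (470,160).

Run:
```python
from h import *
z=np.load('w2.npz'); p,X=z['p'],z['X']; s=.64
hsv=cv2.cvtColor(p,cv2.COLOR_RGB2HSV); H,S,V=[hsv[...,i].astype(int) for i in range(3)]
def box(a,b,c,d):
    m=np.zeros(p.shape[:2],bool); m[int(b*s):int(d*s),int(a*s):int(c*s)]=1; return m
def rep(n,m): 
    P=X[m]; P=P[~np.isnan(P).any(1)]; print(n,rect(P),'z',np.round(np.percentile(P[:,2],[2,50,98]),4))
rep('tube',box(535,38,598,295)&(X[...,2]>.045)&(H>12)&(H<32)&(S>60))
rep('handle',box(225,75,290,265)&(X[...,2]>.014)); rep('head',box(225,268,305,335)&(X[...,2]>.014)); rep('all',box(225,75,305,335)&(X[...,2]>.014))
rep('base',box(425,50,700,265)&(X[...,2]>.005)&(X[...,2]<.012))
k=box(430,50,620,265)&(S<110)&(V>90)&(X[...,2]>.045)
n,l,stt,c=cv2.connectedComponentsWithStats(k.astype(np.uint8))
for i in range(1,n):
    if stt[i,4]>8: rep('clip',l==i)
```

```text
tube (array([525.2, -93.3]), array([180.3,  34.2]), np.float32(1.61), 3274) z [0.0492 0.0592 0.0619]
handle (array([ 540.7, -331.4]), array([143.7,  26.2]), np.float32(3.07), 2266) z [0.0153 0.0243 0.0272]
head (array([ 641.1, -325.5]), array([55.4, 47.7]), np.float32(3.94), 1388) z [0.0163 0.0249 0.0279]
all (array([ 569. , -330.4]), array([200. ,  47.7]), np.float32(3.9), 3691) z [0.0157 0.0246 0.0276]
base (array([524.9, -62.9]), array([151.8, 265.5]), np.float32(-89.17), 9833) z [0.0068 0.0087 0.0103]
clip (array([516.3, -89. ]), array([156.8,  35.8]), np.float32(2.6), 2362) z [0.0562 0.0599 0.0636]
clip (array([ 467.5, -185.9]), array([14.1, 13.4]), np.float32(1.74), 173) z [0.0542 0.0607 0.0652]
clip (array([ 466.3, -150.7]), array([14.7, 14.3]), np.float32(1.3), 192) z [0.0573 0.0607 0.0654]
clip (array([ 464.8, -115.6]), array([15.9, 14.9]), np.float32(1.13), 163) z [0.0469 0.0604 0.0653]
clip (array([ 587.3, -182.9]), array([14.8, 13.9]), np.float32(4.52), 172) z [0.0507 0.0605 0.0652]
clip (array([ 585.8, -147.3]), array([14.4, 14.3]), np.float32(0.99), 186) z [0.0533 0.0604 0.0648]
clip (array([ 586.7, -111.8]), array([17.5, 15.3]), np.float32(3.77), 158) z [0.0457 0.0602 0.0652]
clip (array([583.7, -45.3]), array([13.2,  1.3]), np.float32(1.3), 15) z [0.0451 0.0468 0.0493]
```

Run:
```python
from h import *
b=np.array([.5440,-.3312,0]); B=np.array([.5267,-.1667,0])
r.reach(b+[0,0,.12],q(183.3)); r.move_straight(b+[0,0,.029],speed=.1,max_force=12); st('at brush')
command_gripper(0,100); st('grip')
if r.read_state()['grip_width']<.015: raise SystemExit
r.move_straight(b+[0,0,.15],speed=.2)
r.move_straight(B+[0,0,.15],q(181.5),speed=.2)
r.move_straight(B+[0,0,.095],speed=.12); r.hold(.1); st('above')
p,_=snap('side'); cv2.imwrite('pics/s3.png',cv2.resize(p[160:300,230:380,::-1],(642,600),interpolation=cv2.INTER_CUBIC))
```

```text
at brush 19.59 [ 0.5444 -0.3315  0.0298] F [ 0.9 -0.2 -0.1] w 0.0451 g 0.0
grip 19.93 [ 0.5444 -0.3316  0.0303] F [-0.6  0.6  5.4] w 0.0225 g 98.1
above 22.37 [ 0.5273 -0.1672  0.0959] F [-0.8 -0.6 -0.4] w 0.0228 g 98.2
```

View pics/s3.png

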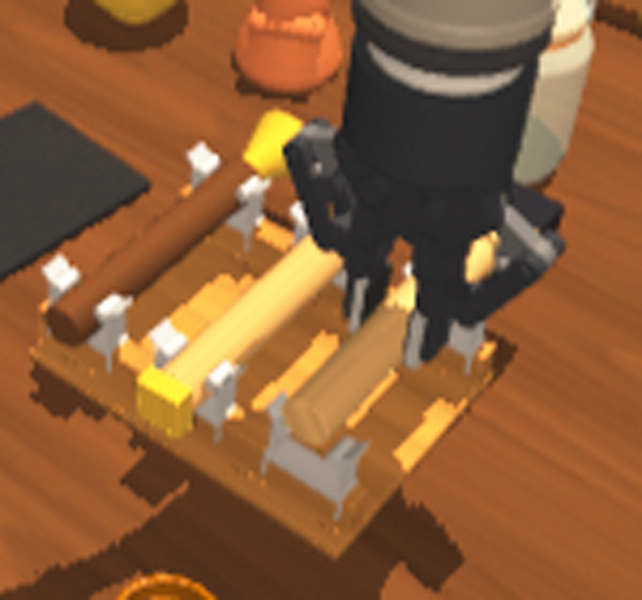

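The tube is held down in the middle clips, with its near cap at (165,400). The brush handle's near end, at (310,420), is lined up above the right clips. Pressing.

Run:
```python
from h import *
B=np.array([.5267,-.1667,0])
for z in (.078,.070,.066,.063,.061,.060):
    h=r.move_straight(B+[0,0,z],speed=.04,max_force=35); st(h)
    if h or r.read_state()['contact_force'][2]>15 and z<.064: break
command_gripper(.045,100); st('open')
r.move_straight(B+[0,0,.15],speed=.2)
v=np.array([.60,-.10,.27]); r.reach(v,q(181.5)); r.hold(.2)
p,X=wcloud('w3'); st()
s=.64
hsv=cv2.cvtColor(p,cv2.COLOR_RGB2HSV); H,S,V=[hsv[...,i].astype(int) for i in range(3)]
m=(X[...,2]>.045)&(X[...,2]<.075)&(H>12)&(H<32)&(S>60)
for n,y0 in (('tube',-.0967),('brush',-.1667)):
    P=X[m&(abs(X[...,1]-y0-.027*(X[...,0]-.525))<.03)&(X[...,0]<.66)&(X[...,0]>.42)]
    print(n,rect(P)); 
    for a,b in ((.43,.46),(.475,.575),(.575,.6)):
        Q=P[(P[:,0]>a)&(P[:,0]<b)]; print(np.percentile(Q[:,2],90).round(4),end=' ')
```

```text
False 22.99 [ 0.5268 -0.1664  0.0778] F [0.9 2.2 1.1] w 0.0227 g 98.6
False 23.34 [ 0.5268 -0.1664  0.0694] F [ 3.2  1.2 -4.4] w 0.0227 g 98.3
False 23.59 [ 0.5259 -0.1664  0.0651] F [ 1.6  1.9 -6. ] w 0.0228 g 98.4
False 23.84 [ 0.5262 -0.1666  0.0642] F [-4.2  2.9  9.2] w 0.0229 g 100.2
False 24.09 [ 0.5263 -0.1666  0.064 ] F [-9.8  5.5 25.6] w 0.0229 g 102.0
open 24.43 [ 0.5267 -0.167   0.0609] F [-0.1  0.6  0.1] w 0.0451 g 0.0
 25.94 [ 0.5991 -0.1008  0.2685] F [-0.6  0.5 -0.1] w 0.0451 g 0.0
tube (array([524.9, -95.6]), array([180.9,  48.6]), np.float32(0.55), 3599)
0.0615 0.0607 0.0609 brush (array([ 538. , -170.9]), array([172.1,  45.4]), np.float32(5.12), 3385)
0.0603 0.0605 0.0605
```

View pics/w3.png

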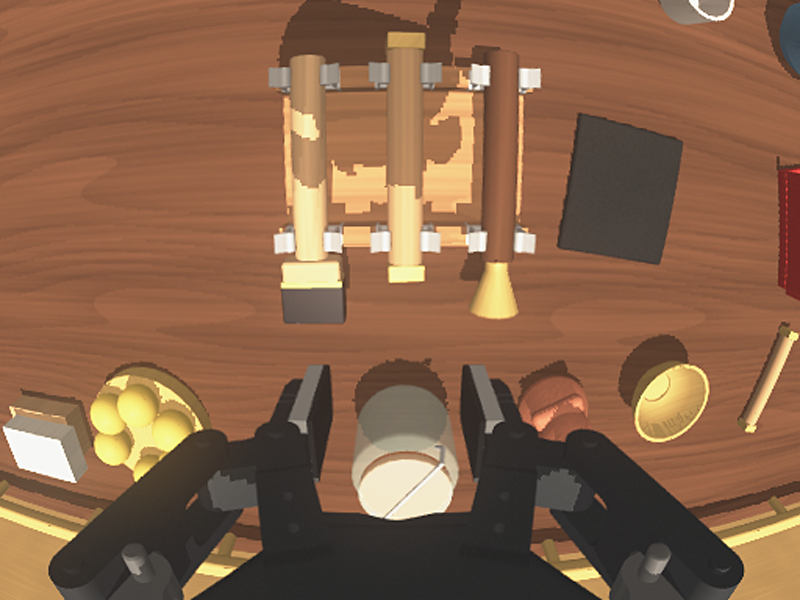

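The last view shows the brush, (308,58) to (315,320), and the tube both down in their clips, with tops at 60–61 mm. One numeric check of the brush's lengthwise centring, then I'll hand in.

Run:
```python
from h import *
z=np.load('w3.npz'); X=z['X']
P=X[(X[...,2]>.05)&(X[...,2]<.07)&(abs(X[...,1]+.168)<.007)&(abs(X[...,0]-.55)<.15)]
c=np.sort(P[:,0]); print('brush ends',c[[0,3,-4,-1]],'expected',.5267-.075,.5267+.125)
if abs(c[3]-.4517)<.005 and abs(c[-4]-.6517)<.005: print(r.finish_job())
```

```text
brush ends [0.45172667 0.45185363 0.65022711 0.65036031] expected 0.45169999999999993 0.6517
the job is handed in; nothing more can be done
None
```

The job is handed in at about 26 s of the 72 s allowed: the tube went from the tray to the mat, was let go, then was snapped into the middle clips, and the brush into the right clips with its head away from the robot. Both sit at seated height and are centred lengthwise to about 1 mm; the judge's verdict isn't shown to me.

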